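# Seat the grating disc of the nut mill on its drive key

## Task

The nut mill's steel grating disc sits high on its spindle because the notch in its rim is not over the red drive key. Push the orange tab with a fingertip to turn the disc until the notch stands over the key, then press the disc down by its black hub until it is fully home, and take the hand away. Do not pinch the tab or lift the disc, and leave the bowl, jar, ring nut and scraper where they are.

Things in the scene. Friction and masses are not known exactly. Their poses are not given: they have to be found in the camera images.
- mill: nut mill drive unit, fixed to the bench: a white round drum 196 mm across (foot 208 mm) with a grey switch box on its -x side reaching 140 mm from the axis. Origin on the spindle axis at bench level, z up. The black seat of the disc is 62 mm above the bench; a white rim (inner radius 90, outer 98 mm) around it is 70 mm high. The red key lies along the mill's +x axis
- key (a point): middle of the top of the red drive key: a radial round-topped ridge 10 mm wide standing 8 mm above the seat, from 59 to 95 mm from the axis; this point is 68 mm from the axis, 70 mm above the bench. Its outer part shows beyond the disc's edge, and a red mark on the white rim continues it
- notch (a point): middle of the notch in the disc's rim, at the level of the disc's top face, 68 mm from the axis. The notch is 14 mm wide and reaches from the rim (78 mm) in to 55 mm. It must stand over key before the disc can go down; the round top of the key guides it in from about 3 mm off
- tab (a point): middle of the top of the orange finger tab: an upright fin on the disc, 26 mm long radially (32 to 58 mm from the axis), 8 mm thick and 18 mm tall above the disc's top face, exactly opposite the notch. This point is 45 mm from the axis
- tab_left: one half (4 mm) of the orange tab's thickness, on its -y side in the disc's frame; origin at the middle of the tab's foot. x axis towards the notch, z up. Touching both halves' outer faces at once with the fingers counts as pinching
- tab_right: the other half (4 mm) of the orange tab, on its +y side; same origin and axes
- hub_top (a point): centre of the flat top of the black hub (34 mm across), on the spindle axis, 8 mm above the disc's top face; it turns with the disc. Press here: it takes about 7 N to move it down, and it stays at the height where it is left
- turn (a joint): turn of the steel disc (156 mm across, 8 mm thick) about the spindle, rad, counter-clockwise from above positive. 0 or 2 pi: notch over the key. At the start 0.8 to 5.5. Turns freely either way with light friction (about 2 N at the tab) and stays where it is left
- disc (a joint): how far disc and hub have gone down, m: 0 at the start (disc's underside 71 mm, its top face 79 mm, tab top 97 mm, hub top 87 mm above the bench, 1 mm clear of the key); 0.009 when fully home on the seat (top face level with the white rim); negative when lifted. Off the key the disc is stopped by the key after about 1 mm
- bowl: loose aluminium bowl, 110 mm across, 50 mm tall, origin under its centre; bystander
- jar: loose amber glass jar with white cap, 66 mm across, 90 mm tall, origin under its centre; bystander
- ringnut: loose blue plastic ring nut with six lobes, 86 mm across, 24 mm tall, origin under its centre; bystander
- scraper: loose dough scraper lying flat, steel blade and dark wooden grip, 80 by 100 mm, 20 mm tall, origin under its middle; bystander

How it is judged:
By the outcome, as a careful person would: the job done as asked, in the order asked, and still so for the second after the job is handed in, with the robot touching nothing.
It also fails if it takes over 48 s, if anything falls off the work surface, if the arm or the gripper's body presses on something with over 40 N, if the wrist force passes 120 N, or if a joint passes its speed limit or range.

## Robot

A 6-joint arm with a two-finger parallel gripper is mounted at the origin on the work surface. World frame = base frame: x ahead of the robot, y to its left, z up, the work surface at z = 0. Lengths are in m, angles in degrees, forces in N, time in s.
With the tool pointing down it reaches from about 0.325 to 0.85 m from the base axis. Payload 15.5 kg.
Tool frame: the origin (TCP) lies midway between the tips of the shut fingers; the grasp point (between the pads) lies 19 mm behind it; z points along the fingers, y is the line along which they close (so a half turn about z gives the same grasp; the last joint's range is limited). The gripper opens to 91 mm and grips with 3 to 60 N. Pads are 32 mm wide; open, the fingers measure 118 mm over their backs; the gripper's body (76 mm by 178 mm) begins 60 mm behind the grasp point.
Start: joints at [66.549, 28.281, 77.091, -0, 74.628, -5.472], TCP at [0.193, 0.594, 0.214] pointing down, gripper open.
Joint ranges: [-166.48, 166.48], [-47.26, 123.95], [12.59, 153.08], [-70.14, 250.14], [6.76, 159.57], [-176.63, 176.63]. Speed limits (degrees/s): [108.29, 108.29, 147.25, 172.46, 172.46, 172.46].

## Interface

Orientations are given as a 3x3 rotation matrix whose columns are the frame's x, y, z axes.
In Python, from bench import ctrl gives the robot as it stands. The module is installed in compiled form; this text tells all that it offers. Calls block until the motion is done:
- ctrl.goto(position, orientation): joint-space move of the TCP to a pose.
- ctrl.move_l(position, vel=0.15, ori=None, contact_N=None): straight line of the TCP; ori=None keeps the orientation; vel is the mean speed in m/s. With contact_N (N) it stops when the force on the tool has changed by that much, and returns True; else False.
- ctrl.movej(angles): joint-space move.
- ctrl.command_gripper(opening): opening from 0.0 (shut) to 1.0 (fully open); the grip force is fixed at half the most; returns when the fingers have stopped.
- ctrl.sleep(seconds).
- ctrl.ik(position, orientation): joint angles nearest the present ones, or None.
- ctrl.read_camera(name): name is "scene" or "top" or "wrist"; returns the picture (420x560x3 uint8, blue, green, red); there is no depth.
- ctrl.camera_params(name): a dict with "fx", "fy", "cx", "cy" (pixels), "D" ([k1, k2, p1, p2, k3] as OpenCV has them; the pictures are not rectified), "pose" (4x4, takes a point from camera to world coordinates); the wrist camera has in their place "T_tool_cam" (4x4, takes a point from camera to tool coordinates, whose origin is the TCP and whose axes are the flange's). Camera axes: x right, y up, looking along -z (the intrinsics and any distortion apply to the point x, -y, -z); pixel columns grow to the right and rows downward; lengths in m; the calibration is good to about 2 mm. A picture is of the moment at which its call begins: read the wrist's pose just before it. camera_params takes no time and is no camera call.
A pose or a line that the arm cannot do raises ctrl.MotionError and nothing moves.
- ctrl.sign_off(): hands the job in; it is judged then, once.
Readings, each from a call of its own:
- ctrl.current_t(): time.
- ctrl.current_q(): joint angles.
- ctrl.current_dq(): joint speeds.
- ctrl.current_effort(): joint torques, N m.
- ctrl.current_tool_pos(): TCP position.
- ctrl.current_eef_rot(): TCP orientation.
- ctrl.current_contact_force(): force on the tool from outside, world axes, zero at the start.
- ctrl.current_wrist_torque(): the same for the moment, N m.
- ctrl.current_grip_width(): opening from 0.0 (shut) to 1.0 (fully open).
- ctrl.current_grasp_force(): force on a finger pad.
Only numpy, scipy, OpenCV 4.12 (cv2) and the standard library are available. Lean on these libraries where they do the work, as an engineer would, in place of code of your own. Each camera call takes 0.05 s, during which the arm holds its last target. There are 200 camera calls.

## Working session

There is one attempt and no reset: what is moved stays moved. The work goes in short steps, each a Python script; the robot and the scene stay as the last script left them, time stands still between calls to the robot, and variables do not carry over. Pictures are saved under pics/ and viewed, at most 10 in all, crops included, and the job is handed in when it is done.

```bash
mkdir -p pics; python3 - <<'E'
from bench import ctrl
import cv2
for n in("top","scene"):
    cv2.imwrite(f"pics/{n}0.png",ctrl.read_camera(n))
    p=ctrl.camera_params(n);print(n,p)
print(ctrl.current_t(),ctrl.current_eef_rot())
E
```

```text
top {'fx': 412.0091013604522, 'fy': 412.0091013604522, 'cx': 287.89221006929125, 'cy': 207.57963200374567, 'D': array([-0.1238763,  0.       ,  0.       ,  0.       ,  0.       ]), 'pose': array([[-0.00459788,  0.98968792, -0.14316663,  0.49117401],
       [-0.99982602, -0.0071379 , -0.0172332 ,  0.02929929],
       [-0.0180774 ,  0.14306248,  0.98954855,  0.84905768],
       [ 0.        ,  0.        ,  0.        ,  1.        ]])}
scene {'fx': 409.45261166064194, 'fy': 409.45261166064194, 'cx': 283.78644865726784, 'cy': 212.95858034402752, 'D': array([-0.00106506,  0.        ,  0.        ,  0.        ,  0.        ]), 'pose': array([[ 0.30186747, -0.56155776,  0.77040828,  1.27761894],
       [ 0.95329106,  0.16882157, -0.25047043, -0.18060749],
       [ 0.01059208,  0.81003219,  0.58628973,  0.61422056],
       [ 0.        ,  0.        ,  0.        ,  1.        ]])}
0.1 [[-9.51159233e-01  3.08700394e-01 -4.25178408e-04]
 [ 3.08700666e-01  9.51158770e-01 -9.45209903e-04]
 [ 1.12625502e-04 -1.03029798e-03 -9.99999463e-01]]
```

View pics/top0.png

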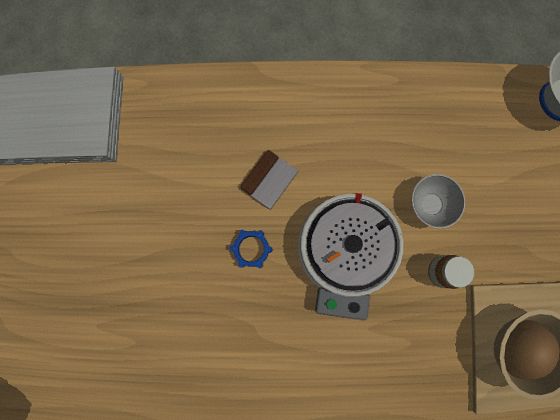

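View pics/scene0.png

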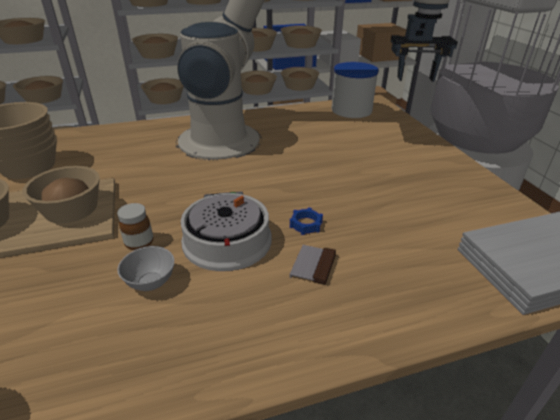

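```bash
python3 - <<'E'
import cv2
i=cv2.imread("pics/top0.png")[185:305,290:420]
cv2.imwrite("pics/c.png",cv2.resize(i,None,fx=5,fy=5,interpolation=cv2.INTER_CUBIC)[:600])
E
```

```text
(no output)
```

View pics/c.png

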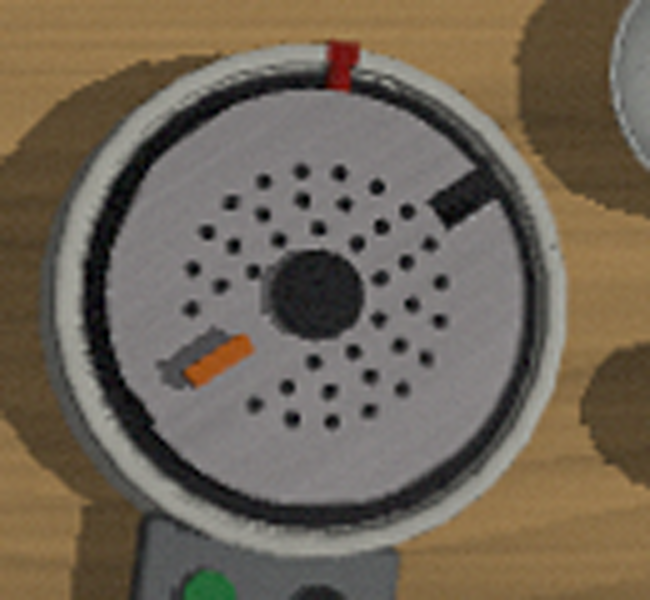

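```bash
cat > h.py <<'E'
from bench import ctrl
import cv2, numpy as np
def ray(n,uv,z):
    p=ctrl.camera_params(n);K=np.array([[p['fx'],0,p['cx']],[0,p['fy'],p['cy']],[0,0,1]])
    T=p['pose'] if 'pose' in p else tool()@p['T_tool_cam']
    x,y=cv2.undistortPoints(np.array([[uv]],float),K,p['D'])[0,0]
    d=T[:3,:3]@[x,-y,-1.];o=T[:3,3]
    return o+d*(z-o[2])/d[2]
def tool():
    T=np.eye(4);T[:3,:3]=ctrl.current_eef_rot();T[:3,3]=ctrl.current_tool_pos();return T
def crop(c): return (289.6+c[0]/5,184.6+c[1]/5)
E
python3 - <<'E'
from h import *
P={'hub':((319,294),.087),'notch':((464,196),.079),'tab':((220,361),.097),'mark_out':((344,46),.070),'key':((341,78),.070),
'rimL':((55,300),.07),'rimR':((565,300),.07),'rimT':((310,45),.07),'rimB':((310,553),.07)}
R={k:ray('top',crop(c),z) for k,(c,z) in P.items()}
for k,v in R.items():
    d=(v-R['hub'])[:2];print(k,v.round(4),'r',np.hypot(*d).round(4),'ang',np.degrees(np.arctan2(d[1],d[0])).round(1))
p=ctrl.camera_params('wrist');print(p)
E
```

```text
hub [ 0.5337 -0.0782  0.087 ] r 0.0 ang 0.0
notch [ 0.5704 -0.1351  0.079 ] r 0.0678 ang -57.1
tab [ 0.5091 -0.0402  0.097 ] r 0.0453 ang 122.9
mark_out [ 0.6297 -0.0928  0.07  ] r 0.0971 ang -8.6
key [ 0.6172 -0.0912  0.07  ] r 0.0846 ang -8.9
rimL [0.5331 0.0192 0.07  ] r 0.0974 ang 90.3
rimR [ 0.5314 -0.1745  0.07  ] r 0.0963 ang -91.4
rimT [ 0.6301 -0.0796  0.07  ] r 0.0965 ang -0.9
rimB [ 0.438  -0.0752  0.07  ] r 0.0957 ang 178.2
{'fx': 334.1280132145224, 'fy': 334.1280132145224, 'cx': 275.95607477368173, 'cy': 213.71154235726993, 'D': array([-0.03299237,  0.        ,  0.        ,  0.        ,  0.        ]), 'T_tool_cam': array([[-1.99573432e-04,  9.56091996e-01,  2.93066640e-01,
         8.32542209e-02],
       [ 9.99999930e-01,  9.76682868e-05,  3.62352913e-04,
        -4.17604206e-05],
       [ 3.17819404e-04,  2.93066691e-01, -9.56091948e-01,
        -1.70275055e-01],
       [ 0.00000000e+00,  0.00000000e+00,  0.00000000e+00,
         1.00000000e+00]])}
```

```bash
cat >> h.py <<'E'
C=np.array([.5337,-.0780])
def pose(th,z,r=.045,d=.0175):
    t=np.radians(th);er=np.array([np.cos(t),np.sin(t)]);et=np.array([-er[1],er[0]])
    R=np.array([[er[0],-et[0],0],[er[1],-et[1],0],[0,0,-1]])
    return np.r_[C+r*er-d*et,z],R
E
python3 - <<'E'
from h import *
for a in (100,123,150,171,180):
    q=ctrl.ik(*pose(a,.086));print(a,None if q is None else np.round(q,1))
ctrl.command_gripper(0)
ctrl.goto(*pose(104,.15))
p,R=pose(104,.086);print(ctrl.move_l(p,.08,contact_N=4), ctrl.current_tool_pos(),ctrl.current_contact_force())
for th in np.arange(106,134,2.):
    p,R=pose(th,.086)
    h=ctrl.move_l(p,.025,ori=R,contact_N=1.2)
    print(th,h,ctrl.current_contact_force().round(2))
    if h:break
print(ctrl.current_t())
cv2.imwrite("pics/w1.png",ctrl.read_camera("wrist"));cv2.imwrite("pics/t1.png",ctrl.read_camera("top"))
E
```

```text
100 [ -9.5  31.2  96.6  -0.   52.3 -19.5]
123 [ -9.9  30.   99.3  -0.   50.7 -42.9]
150 [-11.4  28.9 102.   -0.   49.1 -71.4]
171 [-13.1  28.3 103.4  -0.   48.3 -94.1]
180 [ -14.    28.1  103.8   -0.    48.1 -104. ]
False [ 0.54011168 -0.03012796  0.086382  ] [-0.96326936  0.80811631  0.0649172 ]
106.0 False [-0.1  -1.04 -0.09]
108.0 False [ 0.31 -0.51 -0.39]
110.0 False [-0.63 -0.95  0.11]
112.0 False [-0.73 -0.79  1.19]
114.0 False [-0.62  0.37  0.18]
116.0 False [-0.35 -0.32  0.23]
118.0 False [-0.18  0.18  0.15]
120.0 False [ 0.15  0.31 -0.62]
122.0 False [-0.18 -0.53 -0.16]
124.0 False [-0.9   0.73  0.47]
126.0 False [ 0.11 -0.13 -0.38]
128.0 False [0.87 0.18 0.5 ]
130.0 False [-0.03  0.47  0.16]
132.0 False [ 0.74 -0.31  0.2 ]
8.4583
```

View pics/w1.png

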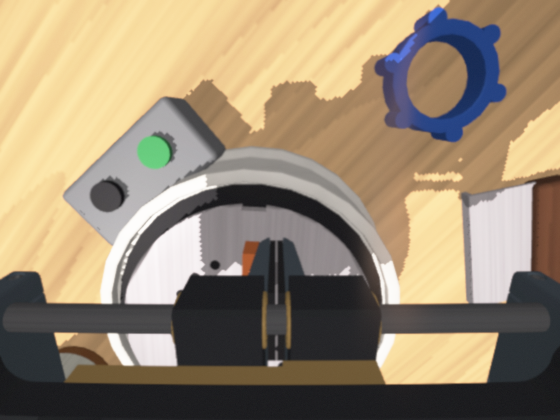

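```bash
python3 - <<'E'
from h import *
for th in np.arange(136,172.1,4.):
    p,R=pose(th,.086); ctrl.move_l(p,.035,ori=R)
    print(th,ctrl.current_contact_force().round(1))
p=ctrl.current_tool_pos(); cv2.imwrite("pics/t2.png",ctrl.read_camera("top"));cv2.imwrite("pics/w2.png",ctrl.read_camera("wrist"))
print(ctrl.current_t())
a=cv2.imread("pics/t2.png")[185:305,290:420];b=cv2.imread("pics/w2.png")[130:330,130:400]
a=cv2.resize(a,(390,360),interpolation=cv2.INTER_CUBIC);b=cv2.resize(b,(410,360))
cv2.imwrite("pics/c2.png",np.hstack([a,b])[:, :800])
E
```

```text
136.0 [ 0.5 -0.9  0.4]
140.0 [-0.8 -0.3  0.1]
144.0 [-0.2  0.6 -0.2]
148.0 [0.2 0.3 0.7]
152.0 [-0.3  0.9 -0.2]
156.0 [-0.3  0.2  0. ]
160.0 [-0.1  0.4  0. ]
164.0 [-0.8 -0.3 -0.2]
168.0 [-0.3 -0.3  1.1]
172.0 [ 0.7 -0.3  0.2]
11.1583
```

View pics/c2.png

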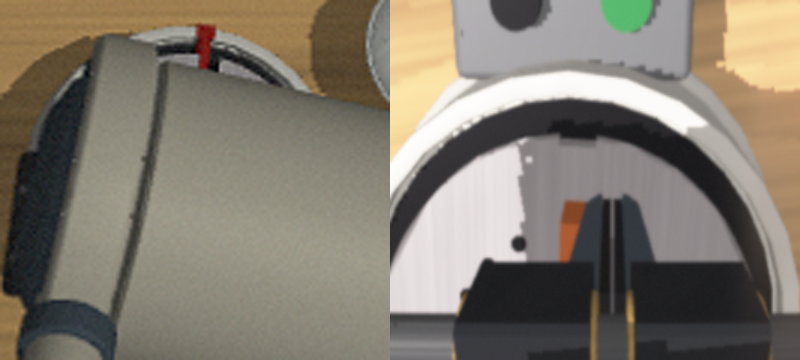

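```bash
python3 - <<'E'
import cv2,numpy as np
a=cv2.imread("pics/t2.png")[188:218,340:380];b=cv2.imread("pics/w2.png")[220:280,220:300]
cv2.imwrite("pics/c3.png",np.hstack([cv2.resize(a,None,fx=10,fy=10,interpolation=cv2.INTER_CUBIC),cv2.resize(b,None,fx=5,fy=5,interpolation=cv2.INTER_CUBIC)]))
E
```

```text
(no output)
```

View pics/c3.png

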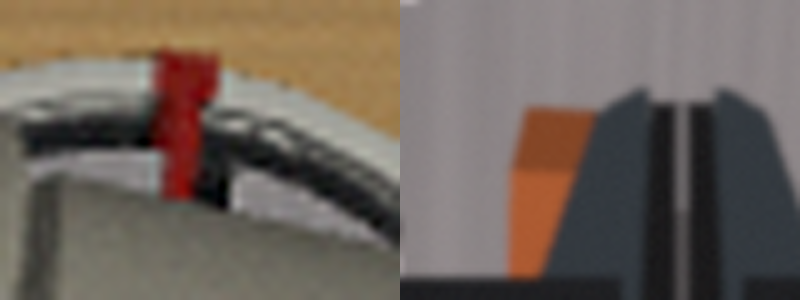

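```bash
python3 - <<'E'
from h import *
def ang(v): d=v[:2]-C; return np.hypot(*d).round(4),np.degrees(np.arctan2(d[1],d[0])).round(2)
e=ray('top',(340-.45+230/10,188-.45+19.0),.079); r,a=ang(e); print('notch right edge',r,a,'centre',a+np.degrees(np.arcsin(.007/r)))
l=ray('top',(340-.45+18.2,188-.45+14),.070);print('key',ang(l))
for x in(155,218):print('mark',ang(ray('top',(340-.45+x/10,188-.45+8),.07)))
# tab outer top edge: left corner & foot left corner
for n,uv,z in(('topL',(511,169),.097),('footL',(526,107),.079)):
    v=ray('wrist',(220-.4+(uv[0]-400)/5,220-.4+uv[1]/5),z); r,a=ang(v)
    print(n,r,a,'tab centre',a-np.degrees(np.arcsin(.004/r)))
E
```

```text
notch right edge 0.0728 -16.35 centre -10.832265626219499
key (np.float64(0.0819), np.float64(-9.16))
mark (np.float64(0.093), np.float64(-5.05))
mark (np.float64(0.0947), np.float64(-12.4))
topL 0.0579 172.22 tab centre 168.25858697969355
footL 0.0577 172.28 tab centre 168.30483387614427
```

```bash
python3 - <<'E'
from h import *
p,R=pose(174.3,.086); ctrl.move_l(p,.02,ori=R)
p,R=pose(168,.086); ctrl.move_l(p,.04,ori=R)
p[2]=.19;ctrl.move_l(p,.12)
w=C+0; 
ctrl.goto(np.r_[.42,-.24,.25],R)
print(ctrl.current_t())
im=ctrl.read_camera("top");cv2.imwrite("pics/t3.png",im)
cv2.imwrite("pics/c4.png",cv2.resize(im[185:305,290:420],None,fx=5,fy=5,interpolation=cv2.INTER_CUBIC))
E
```

```text
13.5583
```

View pics/c4.png

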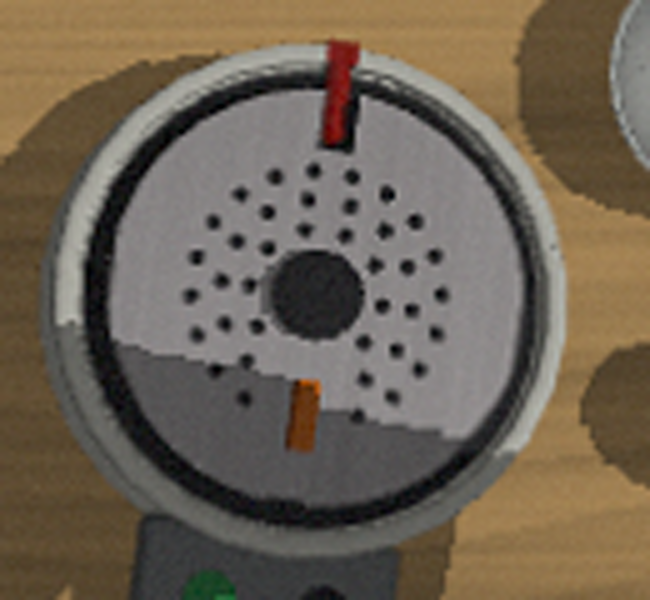

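```bash
python3 - <<'E'
from h import *
def ang(n,c,z):
    d=ray('top',crop(c),z)[:2]-C; print(n,np.hypot(*d).round(4),np.degrees(np.arctan2(d[1],d[0])).round(2))
ang('tab',(306,416),.097);ang('tab(noside)',(303,416),.097)
ang('notch in',(339,149),.079);ang('notchR',(358,98),.079);ang('notchRin',(355,150),.079)
ang('key',(339.5,100),.070);ang('mark',(343.5,46),.07)
E
```

```text
tab 0.0453 171.19
tab(noside) 0.0455 169.83
notch in 0.0559 -10.6
notchR 0.0765 -13.66
notchRin 0.0569 -16.68
key 0.076 -9.38
mark 0.0971 -8.63
```

```bash
python3 - <<'E'
from h import *
R=pose(171,.1)[1]
ctrl.goto(np.r_[C,.125],R)
ctrl.move_l(np.r_[C,.092],.08)
h=ctrl.move_l(np.r_[C,.070],.012,contact_N=25)
print(h,ctrl.current_tool_pos().round(4),ctrl.current_contact_force().round(1),ctrl.current_t())
ctrl.sleep(.3);print(ctrl.current_tool_pos().round(4),ctrl.current_contact_force().round(1))
ctrl.move_l(np.r_[C,.16],.1); ctrl.goto(np.r_[.42,-.24,.25],R)
print(ctrl.current_t())
im=ctrl.read_camera("top");s=ctrl.read_camera("scene")
a=cv2.resize(im[185:305,290:420],(390,360),interpolation=cv2.INTER_CUBIC);b=cv2.resize(s[180:275,172:280],(409,360),interpolation=cv2.INTER_CUBIC)
cv2.imwrite("pics/c5.png",np.hstack([a,b]))
E
```

```text
True [ 0.5338 -0.078   0.0783] [-2.2  0.8 11.8] 16.2583
[ 0.5338 -0.078   0.0783] [-2.2  0.4  9.9]
18.4083
```

View pics/c5.png

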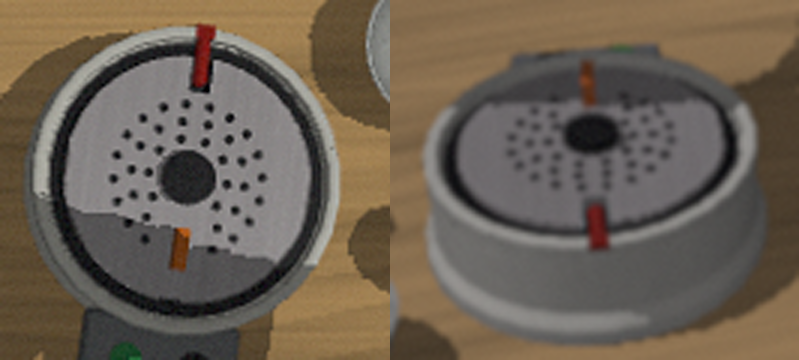

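The key is seated in the notch and the travel was about 8.7 mm. I'll press once more, harder, to be sure the disc is fully home.

```bash
python3 - <<'E'
from h import *
R=pose(171,.1)[1]
ctrl.goto(np.r_[C,.115],R)
ctrl.move_l(np.r_[C,.084],.06)
h=ctrl.move_l(np.r_[C,.070],.012,contact_N=35)
print(h,ctrl.current_tool_pos().round(5),ctrl.current_contact_force().round(1))
ctrl.sleep(.3);print(ctrl.current_tool_pos().round(5),ctrl.current_contact_force().round(1))
ctrl.move_l(np.r_[C,.16],.1); ctrl.goto(np.r_[.42,-.24,.25],R)
print(ctrl.current_t())
im=ctrl.read_camera("top")
cv2.imwrite("pics/t6.png",im)
E
```

```text
True [ 0.53375 -0.07802  0.07823] [-2.8  0.1 12.1]
[ 0.53377 -0.07801  0.07826] [-1.5  0.2 11.5]
22.925
```

View pics/t6.png

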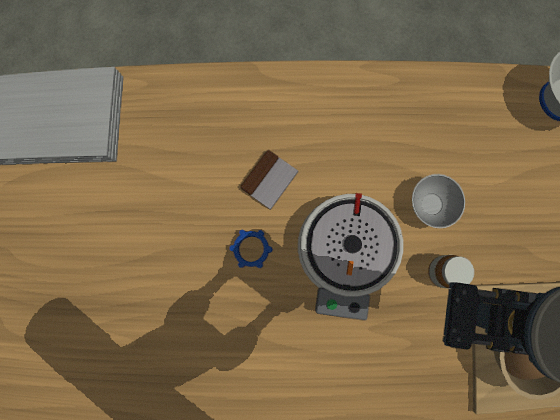

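The harder press stopped at the same height, so the disc is on its hard stop. The bowl (438,201), jar (455,271), ring nut (250,248) and scraper (269,180) have not moved, and the hand is clear.

```bash
python3 -c "
from bench import ctrl
print(ctrl.sign_off())"
```

```text
the job is handed in; nothing more can be done
None
```

The job is handed in: I turned the disc about 48° by its tab until the notch stood over the key, then pressed it down by the hub onto its stop (about 8.7 mm measured of the 9 mm travel); the hand is clear and the bowl, jar, ring nut and scraper are where they were.

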